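# Unstack a connector kit into its soldering nests

## Robot

A 6-joint arm with a two-finger parallel gripper is mounted at the origin on the work surface. World frame = base frame: x ahead of the robot, y to its left, z up, the work surface at z = 0. Lengths are in mm, angles in rad, forces in N, time in s.
With the tool pointing down it reaches from about 275 to 750 mm from the base axis. Payload 10.2 kg.
Tool frame: the origin (TCP) lies midway between the tips of the shut fingers; the grasp point (between the pads) lies 19 mm behind it; z points along the fingers, y is the direction in which the jaws open and shut (so a half turn about z gives the same grasp; the last joint's range is limited). The gripper opens to 85 mm and grips with 20 to 120 N. Pads are 22 mm wide; open, the fingers measure 114 mm over their backs; the gripper's body (76 mm by 85 mm) begins 54 mm behind the grasp point. The pads swing forward as they close: fully open they stand 13 mm farther back than shut.
Start: joints at [1.028, 0.313, 1.498, -0, 1.331, -0.223], TCP at [165.061, 498.384, 231.294] pointing down, gripper open.
Joint ranges: [-2.94, 2.94], [-0.97, 2.17], [0.19, 2.56], [-1.23, 4.37], [0.02, 3.11], [-2.88, 2.88]. Speed limits (rad/s): [2.39, 2.39, 3.01, 3.14, 3.14, 3.14].

## Interface

Orientations are given as a unit quaternion [x, y, z, w].
In Python, from plant import manip, viewer, close_job gives the robot as it stands.
- The arm moves only by the tool play_rows, never from a script. Its argument "moves" is a list of rows, each a list of 7 numbers: the shift along the tool's x, y, z in cm, then the turn, a rotation vector about the tool's x, y, z in degrees, then the gripper command: -1 is fully open, 1 is shut, values between are in proportion. A call has 1 to 20 rows; each row is the pose to reach, as a shift and turn from the pose measured when the call began, along the tool's axes at that moment; what a row does not reach only later rows make up. A row lasts 1/12 s, in which the tool goes at most 41.7 mm and 7.16 degrees, less where a joint would pass 70% of its speed; a pose out of reach is approached as far as the arm can. A call with a gripper value outside its range is refused whole. The fingers move at their own pace and stop on an object; "squeeze" is the grip in N (left out, the last holds). Time passes only in rows, so rows that repeat a pose let the fingers close. It gives the time, the measured TCP pose, the force and the opening at its end, in the units of the state.
- manip.observe(): the state, without advancing time (a new reading comes with each control period).
- viewer.read_camera(name): name is "scene" or "top" or "wrist"; returns the picture (420x560x3 uint8, red, green, blue); there is no depth.
- viewer.calibration(name): a dict with "vertical_fov" (degrees; the focal length in pixels is half the picture's height over the tangent of half this angle, whatever the lens; pixels are square), "cx", "cy" (the principal point, pixels), "cam_to_world" (4x4, takes a point from camera to world coordinates). Camera axes: x right, y down, z forward; pixel columns grow to the right and rows downward; lengths in mm; the calibration is good to about 2 mm. A picture is of the moment at which its call begins: read the wrist's pose just before it. calibration takes no time and is no camera call; for the wrist camera it gives the pose at the moment of the call.
- close_job(): hands the job in, once; it reports no verdict.
The state is a dict: "time": time; "joint_positions": joint angles; "joint_vel": joint speeds; "tau": joint torques, N m; "ee_pos": TCP position; "eef_rot": TCP orientation; "contact_force": force on the tool from outside, world axes, zero at the start; "moment": the same for the moment, N m; "width": finger opening in mm.
Only numpy, scipy, OpenCV 4.12 (cv2) and the standard library are available. Lean on these libraries where they do the work, as an engineer would, in place of code of your own. Each camera call takes 0.05 s, during which the arm holds its last target.

## Task

The four metal parts of a connector kit are stacked on the soldering bench: take the stack apart from the top down, one part at a time, and set each down gently, without dropping it, in the nest whose recess has its shape (hex nut, round ring, square flange, rectangular cover plate). Each must end lying flat on the floor of its recess, about in the middle, with the square and the rectangular part squared up to theirs, and stay there once placed. Do not knock over or push away the flux bottle and the solder reel that stand among them.

Things in the scene. Friction and masses are not known exactly. Their poses are not given: they have to be found in the camera images.
- hex_nut: Plain brass hexagonal nut, 24 mm across the flats (27.7 mm across the corners), 20 mm high, about 50 g, dark spot in the middle of its top. Top of the stack at the start. Origin: centre of its underside; z up along its axis; flats face along +-x and every 60 degrees from there.
- coupling_ring: Plain dark steel ring, 38 mm outside diameter, 18 mm bore, 20 mm high, about 60 g. At the start it stands on the square flange, under the nut. Origin: centre of its underside; z up along its axis.
- square_flange: Plain steel square block 46 x 46 mm, 14 mm thick, with a round boss 42 mm in diameter and 6 mm high on top (20 mm high in all), about 110 g. At the start it lies on the cover plate, turned a little and up to about 12 mm off its centre. Origin: centre of the square's underside; z up; x and y are square to its sides.
- cover_plate: Plain aluminium rectangular plate 104 mm (along its x) x 62 mm (along its y), 18 mm thick, about 280 g. Bottom of the stack, lying on the bench at the start. Origin: centre of its underside; z up.
- nut_nest: Nest for the hex nut: hexagonal tray about 60 mm across the flats, with a hexagonal recess 40 mm across the flats (the nut fits turned any way). Bronze-coloured metal, fixed to the bench (does not move). Origin: centre of its underside, on the bench; z up. The recess is centred on the origin; its floor (thin dark lining) is 6 mm above the bench, the rim around it 10 mm above the bench, so the recess is 4 mm deep; keep the fingertips above the rim. 
- ring_nest: Nest for the coupling ring: round tray about 80 mm across with a round recess 56 mm in diameter. Bronze-coloured metal, fixed to the bench (does not move). Origin: centre of its underside, on the bench; z up. The recess is centred on the origin; its floor (thin dark lining) is 6 mm above the bench, the rim around it 10 mm above the bench, so the recess is 4 mm deep; keep the fingertips above the rim. 
- flange_nest: Nest for the square flange: square tray 86 x 86 mm with a square recess 62 x 62 mm, sides along its x and y. Bronze-coloured metal, fixed to the bench (does not move). Origin: centre of its underside, on the bench; z up. The recess is centred on the origin; its floor (thin dark lining) is 6 mm above the bench, the rim around it 10 mm above the bench, so the recess is 4 mm deep; keep the fingertips above the rim. 
- plate_nest: Nest for the cover plate: rectangular tray 144 x 102 mm with a rectangular recess 120 mm (along its x) x 78 mm (along its y). Bronze-coloured metal, fixed to the bench (does not move). Origin: centre of its underside, on the bench; z up. The recess is centred on the origin; its floor (thin dark lining) is 6 mm above the bench, the rim around it 10 mm above the bench, so the recess is 4 mm deep; keep the fingertips above the rim. 
- flux_bottle: Bystander: small amber bottle, 34 mm in diameter, 65 mm tall, light and easily knocked over, standing somewhere between the nests and the stack. Origin: centre of its underside; z up.
- solder_reel: Bystander: small flat-flanged solder reel standing on end, 40 mm in diameter, 30 mm tall, somewhere between the nests and the stack. Origin: centre of its underside; z up.
Not all that is in view belongs to the job. Leave any turquoise look-alike of the square_flange alone. Leave any blue or red look-alike of the flange_nest alone.

How it is judged (in metres and radians):
On the way, in this order (a step that is already met when the one before it is completed fails the run):
1. the hex nut lies flat on the floor of its own nest, released and still (horizontal distance between hex_nut and nut_nest below 0.013 m and z of hex_nut in the frame of nut_nest between 0.003 and 0.008 m and angle between hex_nut's own z axis and vertical below 0.08 rad and contact force between hex_nut and the fingers below 0.05 N and linear speed of hex_nut below 0.03 m/s), for 0.2 s.
2. the coupling ring lies flat on the floor of its own nest, released and still, with the parts set down before it still in theirs (all of step 1 and horizontal distance between coupling_ring and ring_nest below 0.013 m and z of coupling_ring in the frame of ring_nest between 0.003 and 0.008 m and angle between coupling_ring's own z axis and vertical below 0.08 rad and contact force between coupling_ring and the fingers below 0.05 N and linear speed of coupling_ring below 0.03 m/s), for 0.2 s.
3. the square flange lies flat on the floor of its own nest, released and still, with the parts set down before it still in theirs (all of step 2 and horizontal distance between square_flange and flange_nest below 0.013 m and z of square_flange in the frame of flange_nest between 0.003 and 0.008 m and angle between square_flange's own z axis and vertical below 0.08 rad and contact force between square_flange and the fingers below 0.05 N and linear speed of square_flange below 0.03 m/s and (angle between the x axis of square_flange and the x axis of flange_nest, either way round below 0.25 rad or angle between the x axis of square_flange and the y axis of flange_nest, either way round below 0.25 rad)), for 0.2 s.
4. the cover plate lies flat on the floor of its own nest, released and still, with the parts set down before it still in theirs (all of step 3 and horizontal distance between cover_plate and plate_nest below 0.013 m and z of cover_plate in the frame of plate_nest between 0.003 and 0.008 m and angle between cover_plate's own z axis and vertical below 0.08 rad and contact force between cover_plate and the fingers below 0.05 N and linear speed of cover_plate below 0.03 m/s and angle between the x axis of cover_plate and the x axis of plate_nest, either way round below 0.25 rad), for 0.2 s.
At the end, for the whole second after the job is handed in: Each of the four parts lies flat (tilt under 0.08 rad) on the floor of the recess of its own nest (underside within 2 mm of the floor), its centre within 13 mm of the nest's, the flange's sides and the plate's long side within 0.25 rad of the recess's, all released and at rest (all of step 4); the robot touches nothing.
It fails at once if the flux bottle is knocked over or pushed more than 30 mm (angle between flux_bottle's own z axis and vertical above 0.5 rad or distance of flux_bottle from where it was at the start of the episode above 0.03 m).
It fails at once if the solder reel is pushed more than 30 mm (distance of solder_reel from where it was at the start of the episode above 0.03 m).
It fails at once if a part is dropped from more than about 25 mm, or thrown (faster than 0.7 m/s with no finger on it) ((linear speed of hex_nut above 0.7 m/s and contact force between hex_nut and the fingers below 0.05 N) or (linear speed of coupling_ring above 0.7 m/s and contact force between coupling_ring and the fingers below 0.05 N) or (linear speed of square_flange above 0.7 m/s and contact force between square_flange and the fingers below 0.05 N) or (linear speed of cover_plate above 0.7 m/s and contact force between cover_plate and the fingers below 0.05 N)).
It also fails if it takes over 125 s, if anything falls off the work surface, if the arm or the gripper's body presses on something with over 40 N, if the wrist force passes 120 N, or if a joint passes its speed limit or range.

## Working session

There is one attempt and no reset: what is moved stays moved. The work goes in short steps, Python scripts to look and compute and a tool call to move; the robot and the scene stay as the last step left them, time stands still between calls to the robot, and variables do not carry over. Pictures are saved under pics/ and viewed, and the job is handed in when it is done.

Besides the shell and the picture viewer there is one more tool, called after ">>>" as name(argument=value, ...), one argument or row to a line, values as JSON. play_rows: Moves the arm, as the interface text tells. Its arguments: {"type":"object","properties":{"moves":{"type":"array"},"squeeze":{"type":"number"}},"required":["moves"]}

```bash
mkdir -p pics
python3 - <<'E'
from plant import manip, viewer
import cv2,numpy as np
np.set_printoptions(precision=4,suppress=True)
print(manip.observe())
for n in ["scene","top","wrist"]:
    im=viewer.read_camera(n); cv2.imwrite(f"pics/{n}0.png",im[:,:,::-1]); print(n,viewer.calibration(n))
E
```

```text
{'time': 0.0, 'joint_positions': array([ 1.0276,  0.3135,  1.4985, -0.    ,  1.331 , -0.2234]), 'joint_vel': array([ 0.0025,  0.0004,  0.0007,  0.0004, -0.0008,  0.0004]), 'tau': array([  0.0004, -41.2262, -25.9742,  -0.0001,   0.0042,   0.    ]), 'ee_pos': array([164.9212, 498.1411, 230.7211]), 'eef_rot': array([ 0.1592,  0.9872, -0.0006, -0.0003]), 'contact_force': array([ 0.6894,  0.1932, -0.1904]), 'moment': array([-0.0256, -0.0129, -0.0464]), 'width': 85.47391061162824}
scene {'vertical_fov': 44.47543105288782, 'cx': 279.9438011076184, 'cy': 202.82685688210623, 'cam_to_world': array([[  -0.0619,    0.6091,   -0.7906, 1317.7315],
       [   0.9981,    0.0418,   -0.0459,   20.4265],
       [   0.0051,   -0.792 ,   -0.6105,  713.6631],
       [   0.    ,    0.    ,    0.    ,    1.    ]])}
top {'vertical_fov': 47.07993102747183, 'cx': 275.15305688971324, 'cy': 207.23749587096313, 'cam_to_world': array([[  -0.0121,   -0.9925,    0.1219,  343.7997],
       [  -0.9998,    0.0143,    0.017 ,  -42.0465],
       [  -0.0186,   -0.1216,   -0.9924, 1128.2028],
       [   0.    ,    0.    ,    0.    ,    1.    ]])}
wrist {'vertical_fov': 61.739673327288024, 'cx': 280.07510204382413, 'cy': 211.2092186368918, 'cam_to_world': array([[  0.3144,   0.9057,   0.2845,  92.5252],
       [  0.9493,  -0.2998,  -0.0945, 520.9012],
       [ -0.0003,   0.2998,  -0.954 , 374.2673],
       [  0.    ,   0.    ,   0.    ,   1.    ]])}
```

View pics/scene0.png

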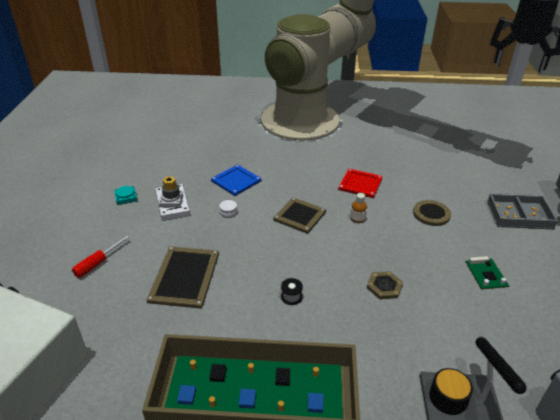

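View pics/top0.png

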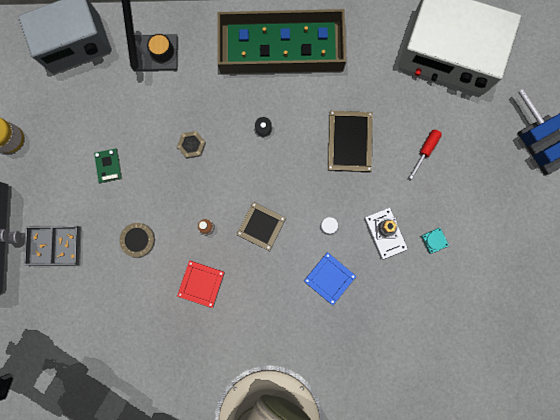

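View pics/wrist0.png

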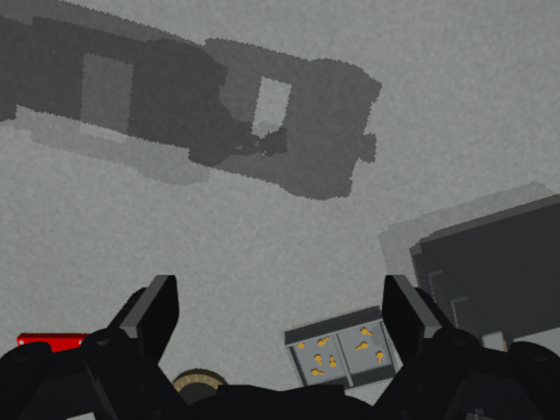

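The top view shows the stack at (386,233). The bronze nests are the hex at (191,145), the round one at (137,240), the square one at (262,226) and the rectangular one at (350,141). The bottle is at (205,227). The reel could be (263,126) or the white disc at (330,226), so I'll check both in enlarged crops.

```bash
cat > h.py <<'E'
import numpy as np, cv2
np.set_printoptions(precision=3,suppress=True)
def K(c): 
    f=210/np.tan(np.radians(c["vertical_fov"])/2); return f
def ray(c,u,v):
    f=K(c); M=np.array(c["cam_to_world"]); d=M[:3,:3]@np.array([(u-c["cx"])/f,(v-c["cy"])/f,1]); return M[:3,3],d
def onz(c,u,v,z):
    o,d=ray(c,u,v); return o+d*(z-o[2])/d[2]
def proj(c,p):
    M=np.array(c["cam_to_world"]); q=M[:3,:3].T@(np.asarray(p,float)-M[:3,3]); f=K(c); return np.array([c["cx"]+f*q[0]/q[2],c["cy"]+f*q[1]/q[2]])
def tri(cs,uvs):
    A=np.zeros((3,3));b=np.zeros(3)
    L=[ray(c,*uv) for c,uv in zip(cs,uvs)]
    for o,d in L:
        d=d/np.linalg.norm(d);P=np.eye(3)-np.outer(d,d);A+=P;b+=P@o
    p=np.linalg.solve(A,b); r=[np.linalg.norm(np.cross(p-o,d/np.linalg.norm(d))) for o,d in L]
    return p,r
def crop(im,x0,y0,x1,y1,s): return cv2.resize(im[y0:y1,x0:x1],None,fx=s,fy=s,interpolation=cv2.INTER_CUBIC)
E
python3 - <<'E'
from h import *
t=cv2.imread("pics/top0.png"); s=cv2.imread("pics/scene0.png")
cv2.imwrite("pics/c1.png",crop(t,300,180,460,300,5))
cv2.imwrite("pics/c2.png",crop(t,110,105,290,260,4))
cv2.imwrite("pics/c3.png",crop(s,100,150,300,300,4))
cv2.imwrite("pics/c4.png",crop(s,270,160,460,310,4))
E
```

```text
(no output)
```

View pics/c1.png

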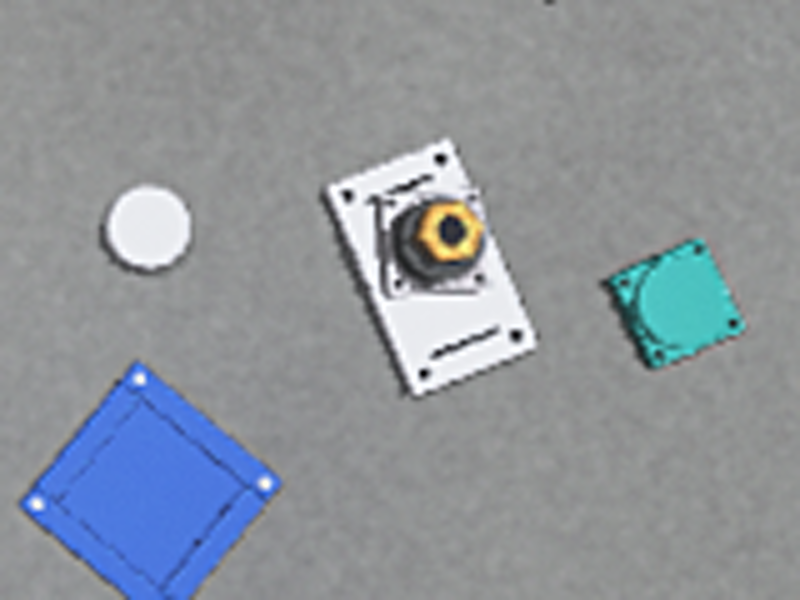

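View pics/c2.png

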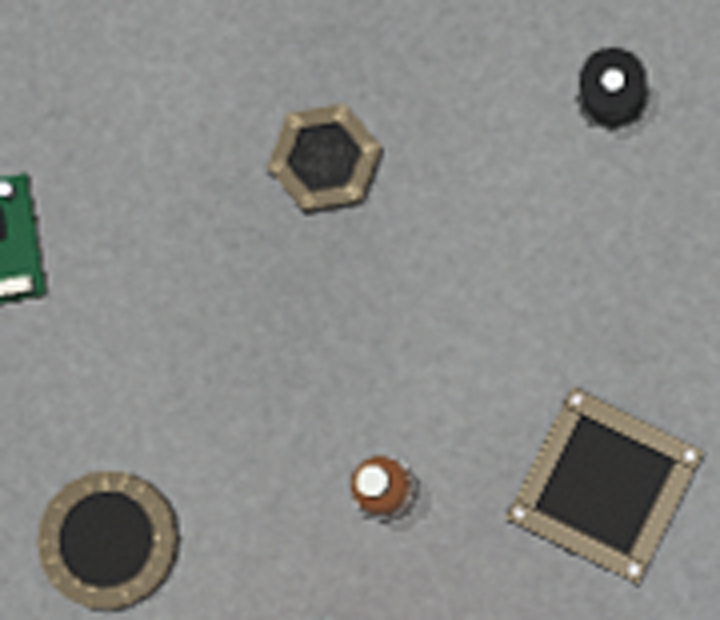

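View pics/c3.png

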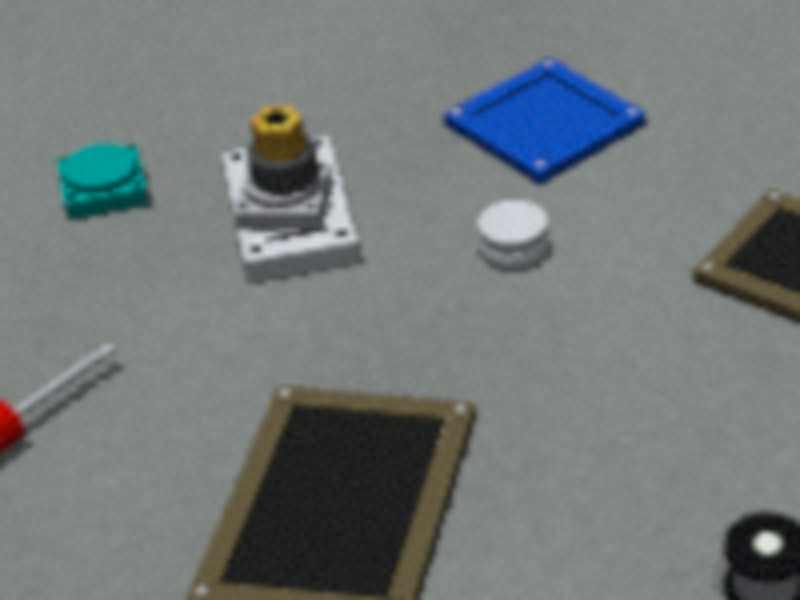

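View pics/c4.png

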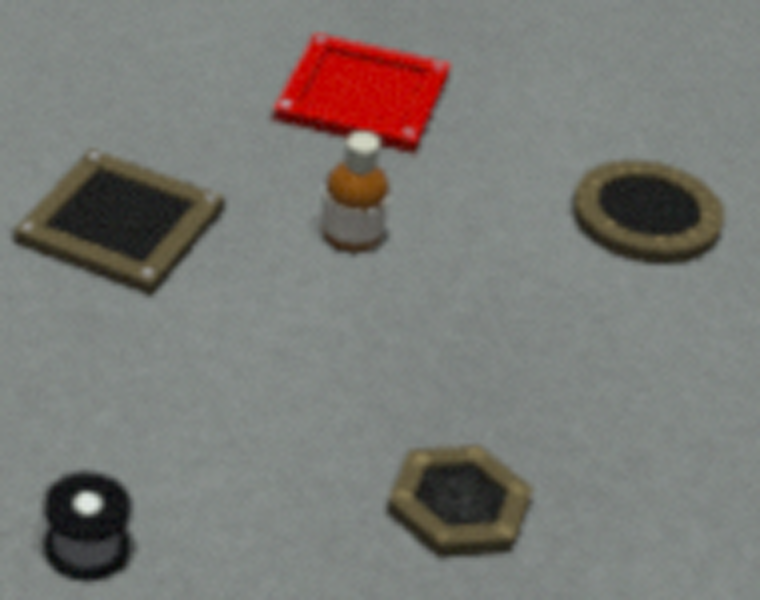

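Only one square nest is bronze, at top (262,226) and scene (301,214). The blue one (330,278) and the red one (201,284) are decoys, and so is the turquoise flange (434,240). The crops confirm this. The reel is the black flanged spool at (263,126). The white disc at (330,226) is unknown, so I'll avoid it too. Next I'll measure positions.

```bash
cat > m1.py <<'E'
from h import *
from plant import viewer
ct=viewer.calibration("top"); cs=viewer.calibration("scene")
t=cv2.imread("pics/top0.png"); s=cv2.imread("pics/scene0.png")
def blob(im,seed,r=26,thr=70):
    u,v=seed; g=im[v-r:v+r,u-r:u+r].max(axis=2); m=(g<thr).astype(np.uint8)
    n,l,st,ce=cv2.connectedComponentsWithStats(m); k=l[r,r]
    mm=(l==k).astype(np.uint8); cn=max(cv2.findContours(mm,0,2)[0],key=cv2.contourArea)
    return ce[k]+[u-r,v-r], st[k][4], cn[:,0]+[u-r,v-r]
for n,a,b,rr in [("nut",(191,145),(385,285),20),("ring",(137,240),(432,212),25),("fl",(262,226),(301,214),30),("pl",(350,141),(185,276),42)]:
    A=blob(t,a,rr);B=blob(s,b,rr)
    p,r=tri([ct,cs],[A[0],B[0]])
    w=np.array([onz(ct,*q,8)[:2] for q in A[2]]).astype(np.float32)
    print(n,A[0],A[1],B[0],B[1],p,r,"top@z8",onz(ct,*A[0],8)[:2],cv2.minAreaRect(w))
E
python3 m1.py
python3 - <<'E'
from h import *
from plant import viewer
ct=viewer.calibration("top"); cs=viewer.calibration("scene")
f=lambda X,Y,x0,y0,s:(x0+(X+.5)/s-.5,y0+(Y+.5)/s-.5)
T=lambda X,Y:f(X,Y,300,180,5); S=lambda X,Y:f(X,Y,100,150,4)
print("nut",tri([ct,cs],[T(452,230),S(278,117)]))
T2=lambda X,Y:f(X,Y,110,105,4); S2=lambda X,Y:f(X,Y,270,160,4)
print("reel",tri([ct,cs],[T2(612,80),S2(88,503)]), "bottle",tri([ct,cs],[T2(372,481),S2(363,140)]))
print("white",tri([ct,cs],[T(148,227),S(513,220)]))
for q in [(330,187),(447,141),(538,347),(418,397)]: print("plate corner",onz(ct,*T(*q),18))
E
```

```text
nut [190.426 143.602] 216 [384.836 282.95 ] 280 [637.093 177.919   9.119] [np.float64(0.5381346374005511), np.float64(0.538134637400527)] top@z8 [637.346 177.59 ] ((636.96484375, 177.68563842773438), (37.380340576171875, 41.32551193237305), 68.84278869628906)
ring [135.986 239.334] 431 [431.917 210.913] 300 [410.547 303.599   8.186] [np.float64(0.6245399834288244), np.float64(0.6245399834287304)] top@z8 [410.505 303.004] ((410.2765197753906, 302.99310302734375), (54.0215950012207, 51.66115951538086), 1.1692233085632324)
fl [260.685 225.543] 683 [299.496 213.079] 492 [438.736  11.882   8.75 ] [np.float64(0.5677585989471235), np.float64(0.5677585989471194)] top@z8 [438.822  11.35 ] ((439.2613220214844, 11.165897369384766), (60.8251838684082, 60.47306823730469), 62.78422546386719)
pl [350.017 140.229] 1589 [183.446 275.113] 1859 [ 639.485 -202.547    6.393] [np.float64(0.36317726181504234), np.float64(0.3631772618149838)] top@z8 [ 639.127 -202.68 ] ((639.2510375976562, -202.52981567382812), (75.96521759033203, 119.28755187988281), 87.99858856201172)
nut (array([ 428.53 , -271.604,   79.552]), [np.float64(1.5213502806969033), np.float64(1.5213502806970198)])
reel (array([674.333,   4.446,  29.837]), [np.float64(0.694565238456673), np.float64(0.6945652384566618)]) bottle (array([437.3  , 138.649,  64.534]), [np.float64(1.0300594895392603), np.float64(1.030059489539281)])
white (array([ 436.618, -145.95 ,   22.253]), [np.float64(0.8460534914535177), np.float64(0.8460534914535028)])
plate corner [ 454.432 -231.477   18.   ]
plate corner [ 475.03  -286.095   18.   ]
plate corner [ 379.659 -323.64    18.   ]
plate corner [ 357.624 -268.135   18.   ]
```

The heights and sizes agree with the text: nut top about 79 mm, reel 30, bottle 65, recesses about 38/54/61/119x76 mm. Next is a move planner and a wrist look at the stack.

```bash
cat > plan.py <<'E'
import sys
from h import *
from plant import manip
from scipy.spatial.transform import Rotation as R
def plan(x,y,z,jaw=None):
    o=manip.observe(); Rw=R.from_quat(o["eef_rot"]); p=o["ee_pos"]
    M=Rw.as_matrix(); cur=np.degrees(np.arctan2(M[1,1],M[0,1]))
    if jaw is None: jaw=cur
    d=(jaw-cur+90)%180-90
    # upright target: z down, y at cur+d
    a=np.radians(cur+d); Y=np.array([np.cos(a),np.sin(a),0]);Z=np.array([0,0,-1.]);X=np.cross(Y,Z)
    T=R.from_matrix(np.stack([X,Y,Z],1))
    s=Rw.inv().apply(np.array([x,y,z])-p)/10; rv=np.degrees((Rw.inv()*T).as_rotvec())
    n=max(np.linalg.norm(s)*10/41.7,np.linalg.norm(rv)/7.16)
    print("t",round(o["time"],2),"pos",p,"jaw",round(cur,2),"q6",round(o["joint_positions"][5],2),"w",round(o["width"],1),"F",o["contact_force"])
    print("row",s.round(2),rv.round(1),"min rows",round(n,1))
if __name__=="__main__": 
    a=[float(v) for v in sys.argv[1:]]; plan(*a)
E
python3 plan.py 450 100 230; python3 plan.py 410 -270 230
```

```text
t 0.15 pos [164.953 498.234 230.886] jaw 71.68 q6 -0.22 w 85.4 F [ 0.351 -0.415 -0.692]
row [-39.58 -28.84   0.11] [-0.1 -0.  -0. ] min rows 11.7
t 0.15 pos [164.953 498.234 230.886] jaw 71.68 q6 -0.22 w 85.4 F [ 0.351 -0.415 -0.692]
row [-47.41 -65.23   0.14] [-0.1 -0.  -0. ] min rows 19.3
```

>>> play_rows(
  moves=[
    [-39.6,-28.8,0,0,0,0,-1],
    [-39.6,-28.8,0,0,0,0,-1],
    [-39.6,-28.8,0,0,0,0,-1],
    [-39.6,-28.8,0,0,0,0,-1],
    [-39.6,-28.8,0,0,0,0,-1],
    [-39.6,-28.8,0,0,0,0,-1],
    [-39.6,-28.8,0,0,0,0,-1],
    [-39.6,-28.8,0,0,0,0,-1],
    [-39.6,-28.8,0,0,0,0,-1],
    [-39.6,-28.8,0,0,0,0,-1],
    [-39.6,-28.8,0,0,0,0,-1],
    [-39.6,-28.8,0,0,0,0,-1],
    [-39.6,-28.8,0,0,0,0,-1],
    [-39.6,-28.8,0,0,0,0,-1],
  ],
)

```text
time: 1.32
ee_pos: [450.7, 99.3, 230.6]
eef_rot: [0.161, 0.987, -0.0, -0.001]
contact_force: [-0.7, 0.6, -0.3]
width: 85.4
```

```bash
python3 plan.py 410 -260 230 70
```

```text
t 1.32 pos [450.65   99.312 230.619] jaw 71.52 q6 -1.29 w 85.4 F [-0.651  0.555 -0.276]
row [ -7.53 -35.37   0.09] [-0.1 -0.1  1.5] min rows 8.7
```

>>> play_rows(
  moves=[
    [-7.5,-35.4,0,0,0,1.5,-1],
    [-7.5,-35.4,0,0,0,1.5,-1],
    [-7.5,-35.4,0,0,0,1.5,-1],
    [-7.5,-35.4,0,0,0,1.5,-1],
    [-7.5,-35.4,0,0,0,1.5,-1],
    [-7.5,-35.4,0,0,0,1.5,-1],
    [-7.5,-35.4,0,0,0,1.5,-1],
    [-7.5,-35.4,0,0,0,1.5,-1],
    [-7.5,-35.4,0,0,0,1.5,-1],
    [-7.5,-35.4,0,0,0,1.5,-1],
    [-7.5,-35.4,0,0,0,1.5,-1],
    [-7.5,-35.4,0,0,0,1.5,-1],
  ],
)

```text
time: 2.32
ee_pos: [409.8, -258.8, 230.8]
eef_rot: [0.173, 0.985, -0.0, -0.001]
contact_force: [0.4, -0.4, 1.0]
width: 85.3
```

```bash
cat > wr.py <<'E'
import sys,json
from h import *
from plant import viewer
n=sys.argv[1]
c=viewer.calibration("wrist"); im=viewer.read_camera("wrist")
cv2.imwrite(f"pics/{n}.png",im[:,:,::-1]); np.save(f"pics/{n}.npy",c,allow_pickle=True)
E
python3 wr.py w1; python3 plan.py 400 -260 230
```

```text
t 2.37 pos [ 409.917 -258.574  230.983] jaw 70.13 q6 -2.03 w 85.4 F [-0.001  0.722  0.554]
row [ 0.88 -0.47  0.1 ] [-0.  -0.1 -0. ] min rows 0.2
```

View pics/w1.png

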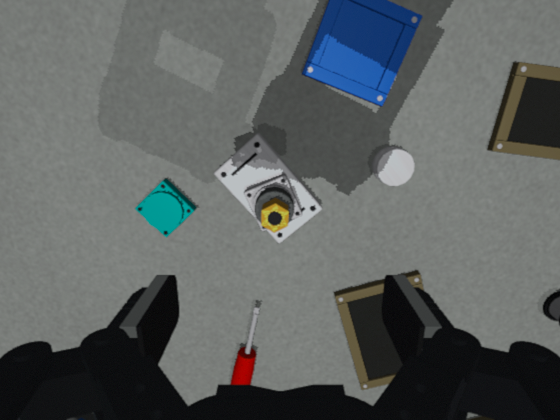

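Run:
```python
from h import *
im=cv2.imread("pics/w1.png"); cv2.imwrite("pics/w1c.png",crop(im,205,125,335,250,6)[:600])
cv2.imwrite("pics/w1n.png",crop(im,245,170,305,245,10)[:600])
```

```text
(no output)
```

View pics/w1c.png

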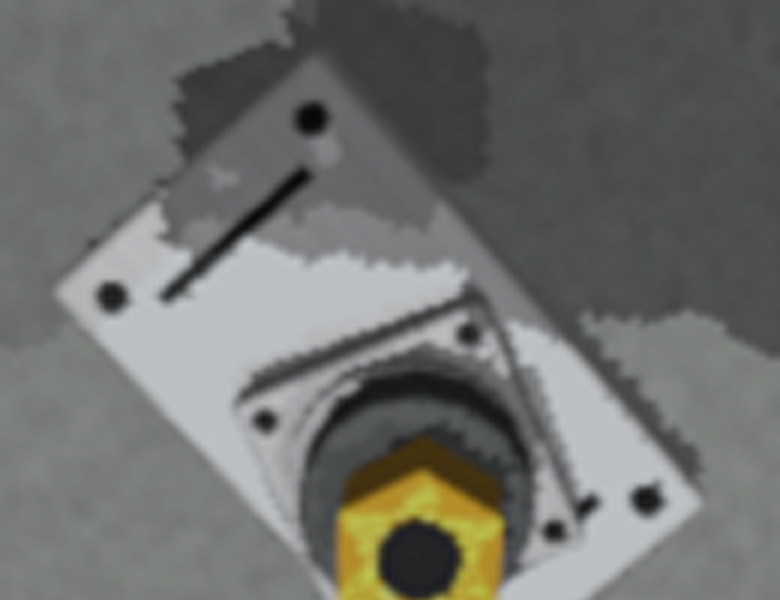

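View pics/w1n.png

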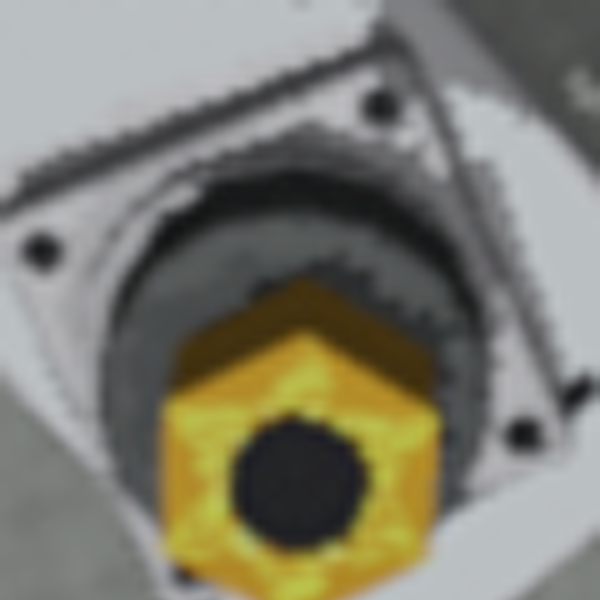

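The nut's top is at wrist (274.5,218) with its flats left and right, so they nearly line up with the jaws. I can see three flange holes and three plate holes.

```bash
python3 - <<'E'
from h import *
from plant import viewer
c=np.load("pics/w1.npy",allow_pickle=True).item(); ct=viewer.calibration("top"); cs=viewer.calibration("scene")
C=lambda X,Y:(205+(X+.5)/6-.5,125+(Y+.5)/6-.5); N=lambda X,Y:(245+(X+.5)/10-.5,170+(Y+.5)/10-.5)
print("nut wrist@78",onz(c,*N(300,485),78),"tri3",tri([c,ct,cs],[N(300,485),(390,225.6),(169.1,178.9)]))
a=onz(c,*N(163,405),78);b=onz(c,*N(168,552),78); e=onz(c,*N(437,405),78);g=onz(c,*N(430,552),78)
ang=lambda v:np.degrees(np.arctan2(v[1],v[0]))
print("nut flat normals",ang(b-a)+90,ang(g-e)+90,"width",np.linalg.norm(a-e), ang(e-a))
F=[onz(c,*C(*q),32) for q in [(264,420),(469,334),(554,530)]]
print("flange",F,"centre",(F[0]+F[2])/2,"sides",ang(F[1]-F[0]),ang(F[2]-F[1]),np.linalg.norm(F[1]-F[0]),np.linalg.norm(F[2]-F[1]))
P=[onz(c,*C(*q),18) for q in [(111,297),(311,118),(648,500)]]
print("plate centre",(P[0]+P[2])/2,"long",ang(P[2]-P[1]),"short",ang(P[1]-P[0]))
E
python3 plan.py 429 -271 110
```

```text
nut wrist@78 [ 429.68  -272.503   78.   ] tri3 (array([ 428.8  , -271.807,   79.74 ]), [np.float64(0.5608087383332124), np.float64(1.2647529310593455), np.float64(1.755800187935544)])
nut flat normals 71.01976558028382 67.88546771506017 width 24.191557877423385 70.09287396305325
flange [array([ 411.614, -294.432,   32.   ]), array([ 409.482, -257.135,   32.   ]), array([ 446.465, -255.038,   32.   ])] centre [ 429.04  -274.735   32.   ] sides 93.27192208346857 3.2446592153457363 37.35768184076221 37.04247866001333
plate centre [ 418.348 -276.032   18.   ] long 21.18471366920656 short 111.1008975528649
t 2.37 pos [ 409.917 -258.574  230.983] jaw 70.13 q6 -2.03 w 85.4 F [-0.001  0.722  0.554]
row [-2.23 -0.51 12.1 ] [-0.  -0.1 -0. ] min rows 3.0
```

```bash
python3 plan.py 429 -272 66 70
```

```text
t 2.37 pos [ 409.917 -258.574  230.983] jaw 70.13 q6 -2.03 w 85.4 F [-0.001  0.722  0.554]
row [-2.27 -0.6  16.5 ] [-0.  -0.1  0.1] min rows 4.0
```

>>> play_rows(
  moves=[
    [-2.27,-0.6,2,0,0,0,-1],
    [-2.27,-0.6,5,0,0,0,-1],
    [-2.27,-0.6,8,0,0,0,-1],
    [-2.27,-0.6,11,0,0,0,-1],
    [-2.27,-0.6,13,0,0,0,-1],
    [-2.27,-0.6,14.5,0,0,0,-1],
    [-2.27,-0.6,15.5,0,0,0,-1],
    [-2.27,-0.6,16.3,0,0,0,-1],
    [-2.27,-0.6,16.5,0,0,0,-1],
    [-2.27,-0.6,16.5,0,0,0,-1],
    [-2.27,-0.6,16.5,0,0,0,-0.3],
  ],
  squeeze=25,
)

```text
time: 3.28
ee_pos: [429.4, -272.1, 66.8]
eef_rot: [0.172, 0.985, -0.001, -0.0]
contact_force: [0.2, 0.8, -0.1]
width: 75.3
```

```bash
python3 wr.py w2;python3 plan.py 429 -272 66 70
```

```text
t 3.33 pos [ 429.38  -272.22    66.804] jaw 70.14 q6 -2.02 w 68.9 F [ 0.578  0.521 -0.118]
row [0.04 0.01 0.08] [-0.1  0.   0.1] min rows 0.0
```

View pics/w2.png

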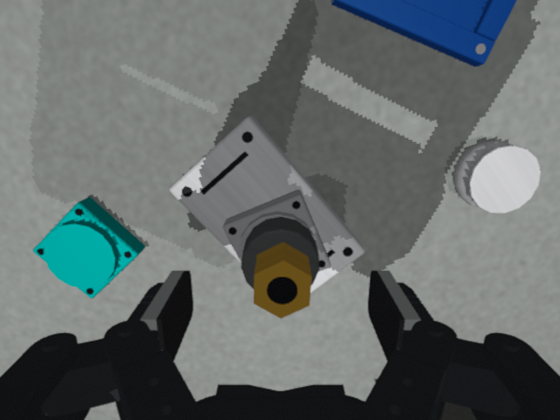

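The nut sits centred between the pads at (282,290). Closing now.

>>> play_rows(
  moves=[
    [0,0,0,0,0,0,0.2],
    [0,0,0,0,0,0,0.4],
    [0,0,0,0,0,0,0.7],
    [0,0,0,0,0,0,1],
    [0,0,0,0,0,0,1],
    [0,0,0,0,0,0,1],
    [0,0,0,0,0,0,1],
    [0,0,0,0,0,0,1],
    [0,0,0,0,0,0,1],
    [0,0,0,0,0,0,1],
  ],
  squeeze=25,
)

```text
time: 4.17
ee_pos: [429.5, -272.4, 67.2]
eef_rot: [0.172, 0.985, -0.001, 0.0]
contact_force: [-0.8, 1.3, 5.3]
width: 22.9
```

```bash
python3 plan.py 429 -272 140 70;python3 plan.py 637 178 140 70
```

```text
t 4.17 pos [ 429.514 -272.367   67.21 ] jaw 70.14 q6 -2.02 w 22.9 F [-0.753  1.331  5.284]
row [ 0.06  0.   -7.28] [-0.1  0.   0.1] min rows 1.7
t 4.17 pos [ 429.514 -272.367   67.21 ] jaw 70.14 q6 -2.02 w 22.9 F [-0.753  1.331  5.284]
row [-4.22 49.39 -7.37] [-0.1  0.   0.1] min rows 12.0
```

>>> play_rows(
  moves=[
    [0,0,-1,0,0,0,1],
    [0,0,-3,0,0,0,1],
    [0,0,-6,0,0,0,1],
    [-1.0,4,-7.3,0,0,0,1],
    [-1.2,8,-7.3,0,0,0,1],
    [-1.5,12,-7.3,0,0,0,1],
    [-1.8,16,-7.3,0,0,0,1],
    [-2.1,20,-7.3,0,0,0,1],
    [-2.4,24,-7.3,0,0,0,1],
    [-2.7,28,-7.3,0,0,0,1],
    [-3.0,32,-7.3,0,0,0,1],
    [-3.3,36,-7.3,0,0,0,1],
    [-3.6,40,-7.3,0,0,0,1],
    [-3.9,44,-7.3,0,0,0,1],
    [-4.1,47,-7.3,0,0,0,1],
    [-4.2,49,-7.3,0,0,0,1],
    [-4.2,49.4,-7.3,0,0,0,1],
    [-4.2,49.4,-7.3,0,0,0,1],
  ],
)

```text
time: 5.67
ee_pos: [636.7, 179.1, 139.2]
eef_rot: [0.172, 0.985, -0.001, -0.0]
contact_force: [0.1, -0.6, -0.1]
width: 23.0
```

```bash
python3 wr.py w3;python3 plan.py 637 178 16.5 70
python3 - <<'E'
from h import *
im=cv2.imread("pics/w3.png"); cv2.imwrite("pics/w3c.png",crop(im,180,200,380,350,4))
E
```

```text
t 5.72 pos [636.552 177.908 139.314] jaw 70.17 q6 -1.13 w 23.2 F [-1.645  0.469  0.205]
row [-0.04  0.05 12.28] [-0.1  0.   0.2] min rows 2.9
```

View pics/w3.png

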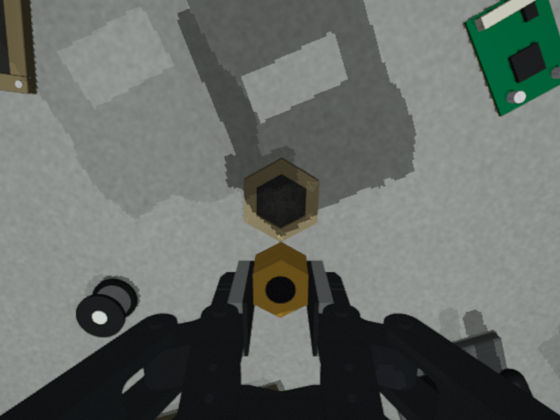

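The nut is held at (281,289) and the nest recess shows at (281,199). I'll cross-check the nest position from this view.

Run:
```python
from h import *
c=np.load("pics/w3.npy",allow_pickle=True).item()
print(onz(c,281.5,200,8), "nut top centre at z~?",onz(c,280.5,290,149.5))
```

```text
[637.434 178.497   8.   ] nut top centre at z~? [637.459 177.667 149.5  ]
```

>>> play_rows(
  moves=[
    [0,0,2,0,0,0,1],
    [0,0,5,0,0,0,1],
    [0,0,8,0,0,0,1],
    [0,0,10,0,0,0,1],
    [0,0,11,0,0,0,1],
    [0,0,11.6,0,0,0,1],
    [0,0,12,0,0,0,1],
    [0,0,12.2,0,0,0,1],
    [0,0,12.3,0,0,0,1],
    [0,0,12.3,0,0,0,1],
    [0,0,12.3,0,0,0,1],
  ],
)

```text
time: 6.63
ee_pos: [636.8, 177.7, 17.2]
eef_rot: [0.172, 0.985, -0.001, 0.0]
contact_force: [-0.2, -0.0, -1.5]
width: 22.9
```

```bash
python3 plan.py 637 178 15.7 70
```

```text
t 6.63 pos [636.85  177.685  17.153] jaw 70.17 q6 -1.13 w 22.9 F [-0.16  -0.049 -1.469]
row [-0.    0.03  0.15] [-0.1  0.1  0.2] min rows 0.0
```

>>> play_rows(
  moves=[
    [0,0,0.1,0,0,0,1],
    [0,0,0.2,0,0,0,1],
    [0,0,0.2,0,0,0,1],
    [0,0,0.2,0,0,0,1],
  ],
)

```text
time: 6.97
ee_pos: [637.0, 177.7, 15.3]
eef_rot: [0.172, 0.985, -0.001, 0.001]
contact_force: [0.6, -0.2, -0.1]
width: 23.1
```

>>> play_rows(
  moves=[
    [0,0,0.05,0,0,0,1],
    [0,0,0.1,0,0,0,1],
    [0,0,0.1,0,0,0,1],
  ],
)

```text
time: 7.22
ee_pos: [637.0, 177.7, 15.2]
eef_rot: [0.172, 0.985, -0.001, 0.001]
contact_force: [-3.1, -0.7, 7.6]
width: 22.9
```

Contact at 7.6 N, so the nut is seated. Release gently and rise.

>>> play_rows(
  moves=[
    [0,0,0,0,0,0,0.3],
    [0,0,0,0,0,0,0.1],
    [0,0,0,0,0,0,-0.2],
    [0,0,0,0,0,0,-0.5],
    [0,0,0,0,0,0,-0.8],
    [0,0,-1,0,0,0,-1],
    [0,0,-3,0,0,0,-1],
    [0,0,-6,0,0,0,-1],
    [0,0,-9,0,0,0,-1],
    [0,0,-12,0,0,0,-1],
    [0,0,-12,0,0,0,-1],
  ],
)

```text
time: 8.13
ee_pos: [639.4, 178.3, 143.0]
eef_rot: [0.172, 0.985, 0.001, 0.006]
contact_force: [0.3, -0.1, 0.6]
width: 85.4
```

```bash
python3 wr.py w4;python3 plan.py 430 -273 150 93
```

```text
t 8.18 pos [638.386 178.232 139.656] jaw 70.19 q6 -1.13 w 85.3 F [ 0.696 -0.008 -0.442]
row [  4.3  -49.51  -1.15] [ -0.    0.5 -22.8] min rows 11.9
```

View pics/w4.png

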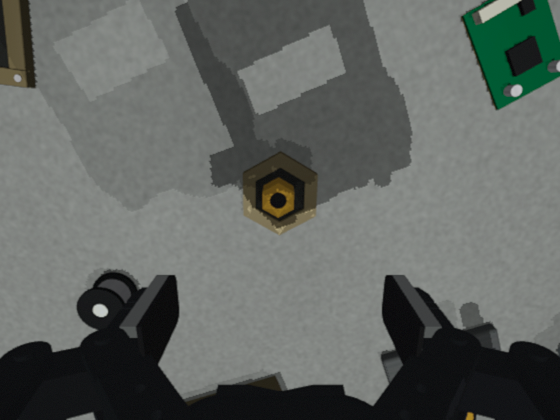

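The nut lies flat in the middle of its recess at (279,200). Now the ring.

```bash
python3 plan.py 415 -265 180 70
```

```text
t 8.18 pos [638.386 178.232 139.656] jaw 70.19 q6 -1.13 w 85.3 F [ 0.696 -0.008 -0.442]
row [  5.96 -49.26  -4.16] [0.1 0.5 0.2] min rows 11.9
```

>>> play_rows(
  moves=[
    [6,-49.3,-4.2,0,0,0,-1],
    [6,-49.3,-4.2,0,0,0,-1],
    [6,-49.3,-4.2,0,0,0,-1],
    [6,-49.3,-4.2,0,0,0,-1],
    [6,-49.3,-4.2,0,0,0,-1],
    [6,-49.3,-4.2,0,0,0,-1],
    [6,-49.3,-4.2,0,0,0,-1],
    [6,-49.3,-4.2,0,0,0,-1],
    [6,-49.3,-4.2,0,0,0,-1],
    [6,-49.3,-4.2,0,0,0,-1],
    [6,-49.3,-4.2,0,0,0,-1],
    [6,-49.3,-4.2,0,0,0,-1],
    [6,-49.3,-4.2,0,0,0,-1],
    [6,-49.3,-4.2,0,0,0,-1],
    [6,-49.3,-4.2,0,0,0,-1],
  ],
)

```text
time: 9.43
ee_pos: [414.4, -264.7, 180.0]
eef_rot: [0.172, 0.985, 0.0, 0.004]
contact_force: [-0.4, -0.1, 0.1]
width: 85.5
```

```bash
python3 wr.py w5;python3 plan.py 430 -273 47 70;python3 - <<'E'
from h import *
im=cv2.imread("pics/w5.png"); cv2.imwrite("pics/w5c.png",crop(im,190,150,350,290,5)[:600])
E
```

```text
t 9.48 pos [ 414.712 -264.2    180.028] jaw 70.25 q6 -2.04 w 85.1 F [ 0.285  0.474 -0.031]
row [-1.63 -0.34 13.31] [0.1 0.4 0.2] min rows 3.2
```

View pics/w5c.png

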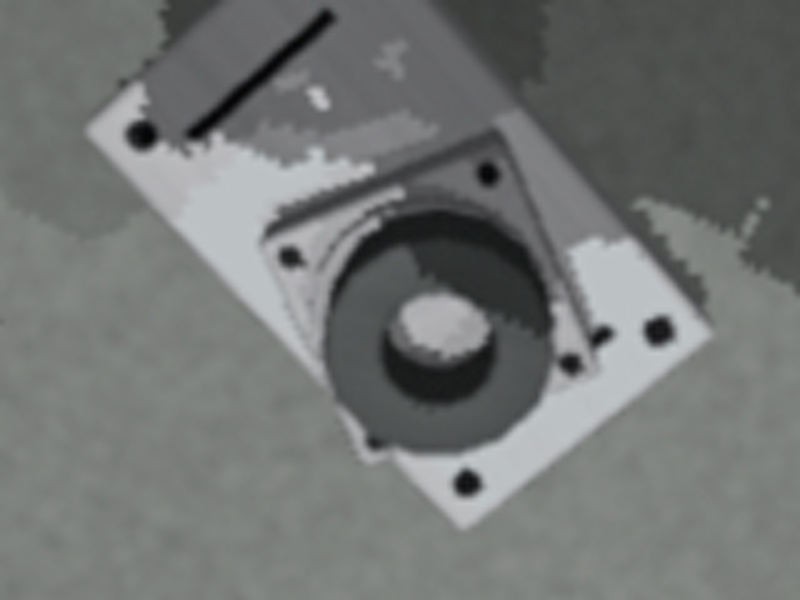

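The ring's top face is centred at crop (438.5,348), with all four flange holes visible.

```bash
python3 - <<'E'
from h import *
c=np.load("pics/w5.npy",allow_pickle=True).item()
C=lambda X,Y:(190+(X+.5)/5-.5,150+(Y+.5)/5-.5)
print("ring@58",onz(c,*C(438.5,348),58), "diam",np.linalg.norm(onz(c,*C(325,347),58)-onz(c,*C(553,347),58)))
ang=lambda v:np.degrees(np.arctan2(v[1],v[0]))
F=[onz(c,*C(*q),32) for q in [(290,257),(488,174),(571,363),(376,440)]]
print("flange",np.mean(F,0),(F[0]+F[2])/2,ang(F[1]-F[0]),ang(F[2]-F[3]),ang(F[2]-F[1])+90,ang(F[3]-F[0])+90)
P=[onz(c,*C(*q),18) for q in [(142,134),(658,331),(467,483)]]
print("plate",(P[0]+P[1])/2,ang(P[1]-P[2]),ang(P[2]-P[0]))
E
python3 plan.py 429 -273 47 70
```

```text
ring@58 [ 427.636 -272.75    58.   ] diam 36.37340267744415
flange [ 429.16  -274.771   32.   ] [ 429.223 -274.677   32.   ] 93.45671958487645 93.03933175951045 93.65009015321208 93.08937749910177
plate [ 418.244 -276.001   18.   ] 111.02131985114822 20.847691332877243
t 9.48 pos [ 414.712 -264.2    180.028] jaw 70.25 q6 -2.04 w 85.1 F [ 0.285  0.474 -0.031]
row [-1.54 -0.37 13.31] [0.1 0.4 0.2] min rows 3.2
```

>>> play_rows(
  moves=[
    [-1.45,-0.4,1,0,0.4,0,-1],
    [-1.45,-0.4,4,0,0.4,0,-1],
    [-1.45,-0.4,7,0,0.4,0,-1],
    [-1.45,-0.4,10,0,0.4,0,-1],
    [-1.45,-0.4,12,0,0.4,0,-1],
    [-1.45,-0.4,13,0,0.4,0,-0.6],
    [-1.45,-0.4,13.4,0,0.4,0,-0.3],
    [-1.45,-0.4,13.4,0,0.4,0,0],
    [-1.45,-0.4,13.4,0,0.4,0,0.2],
    [-1.45,-0.4,13.4,0,0.4,0,0.5],
    [-1.45,-0.4,13.4,0,0.4,0,1],
    [-1.45,-0.4,13.4,0,0.4,0,1],
    [-1.45,-0.4,13.4,0,0.4,0,1],
    [-1.45,-0.4,13.4,0,0.4,0,1],
    [-1.45,-0.4,13.4,0,0.4,0,1],
  ],
)

```text
time: 10.73
ee_pos: [428.8, -273.3, 47.4]
eef_rot: [0.172, 0.985, 0.001, 0.002]
contact_force: [0.9, 2.0, 7.8]
width: 36.8
```

```bash
python3 plan.py 410.4 303.2 110 70
```

```text
t 10.73 pos [ 428.76  -273.259   47.412] jaw 70.24 q6 -2.03 w 36.8 F [0.887 2.036 7.764]
row [21.2  53.64 -6.24] [0.1 0.2 0.2] min rows 13.9
```

>>> play_rows(
  moves=[
    [0,0,-1,0,0,0,1],
    [0,0,-3,0,0,0,1],
    [0,0,-6,0,0,0,1],
    [1.5,4,-7.8,0,0,0,1],
    [3.2,8,-7.8,0,0,0,1],
    [4.7,12,-7.8,0,0,0,1],
    [6.3,16,-7.8,0,0,0,1],
    [7.9,20,-7.8,0,0,0,1],
    [9.5,24,-7.8,0,0,0,1],
    [11.1,28,-7.8,0,0,0,1],
    [12.6,32,-7.8,0,0,0,1],
    [14.2,36,-7.8,0,0,0,1],
    [15.8,40,-7.8,0,0,0,1],
    [17.4,44,-7.8,0,0,0,1],
    [19,48,-7.8,0,0,0,1],
    [20.2,51,-7.8,0,0,0,1],
    [21,53,-7.8,0,0,0,1],
    [21.2,53.6,-7.8,0,0,0,1],
    [21.2,53.6,-7.8,0,0,0,1],
  ],
)

```text
time: 12.32
ee_pos: [409.9, 304.2, 126.2]
eef_rot: [0.17, 0.985, 0.001, 0.002]
contact_force: [-0.3, -0.4, -2.1]
width: 36.8
```

```bash
python3 wr.py w6;python3 plan.py 410.4 303.2 16.5 70
```

```text
t 12.37 pos [410.034 302.846 125.98 ] jaw 70.32 q6 -0.82 w 37.0 F [-0.004 -0.064 -0.329]
row [ 0.01  0.03 10.95] [0.1 0.2 0.3] min rows 2.6
```

View pics/w6.png

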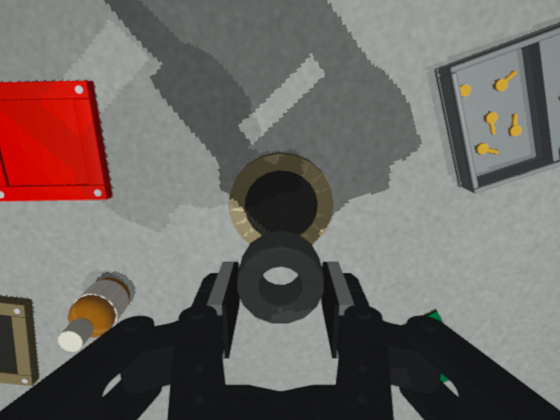

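The ring is held at (281,278) and its nest is straight below at (281,205). Lowering.

>>> play_rows(
  moves=[
    [0,0,2,0,0,0,1],
    [0,0,5,0,0,0,1],
    [0,0,7.5,0,0,0,1],
    [0,0,9,0,0,0,1],
    [0,0,9.8,0,0,0,1],
    [0,0,10.4,0,0,0,1],
    [0,0,10.7,0,0,0,1],
    [0,0,10.8,0,0,0,1],
    [0,0,10.8,0,0,0,1],
    [0,0,10.8,0,0,0,1],
  ],
)

```text
time: 13.2
ee_pos: [410.9, 303.0, 18.7]
eef_rot: [0.171, 0.985, 0.001, 0.002]
contact_force: [-0.4, 0.6, -1.3]
width: 36.6
```

```bash
python3 plan.py 410.4 303.2 15.4 70
```

```text
t 13.2 pos [410.873 302.952  18.727] jaw 70.32 q6 -0.82 w 36.6 F [-0.427  0.57  -1.296]
row [0.05 0.01 0.33] [0.1 0.3 0.3] min rows 0.1
```

>>> play_rows(
  moves=[
    [0,0,0.1,0,0,0,1],
    [0,0,0.2,0,0,0,1],
    [0,0,0.25,0,0,0,1],
    [0,0,0.25,0,0,0,1],
  ],
)

```text
time: 13.53
ee_pos: [410.8, 303.0, 16.2]
eef_rot: [0.171, 0.985, 0.001, 0.002]
contact_force: [0.2, -0.4, -0.9]
width: 36.8
```

>>> play_rows(
  moves=[
    [0,0,0.05,0,0,0,1],
    [0,0,0.1,0,0,0,1],
    [0,0,0.1,0,0,0,1],
  ],
)

```text
time: 13.78
ee_pos: [410.9, 303.0, 15.5]
eef_rot: [0.171, 0.985, 0.001, 0.002]
contact_force: [-0.9, -0.7, 2.5]
width: 36.8
```

Contact came at the expected height. Release and rise.

>>> play_rows(
  moves=[
    [0,0,0,0,0,0,0.05],
    [0,0,0,0,0,0,-0.2],
    [0,0,0,0,0,0,-0.5],
    [0,0,0,0,0,0,-0.8],
    [0,0,0,0,0,0,-1],
    [0,0,-1,0,0,0,-1],
    [0,0,-3,0,0,0,-1],
    [0,0,-6,0,0,0,-1],
    [0,0,-9,0,0,0,-1],
    [0,0,-12,0,0,0,-1],
    [0,0,-14,0,0,0,-1],
    [0,0,-14,0,0,0,-1],
  ],
)

```text
time: 14.78
ee_pos: [411.8, 303.7, 160.4]
eef_rot: [0.171, 0.985, 0.003, 0.006]
contact_force: [1.1, 1.2, 0.0]
width: 85.5
```

```bash
python3 wr.py w7;python3 plan.py 415 -265 160 70;python3 plan.py 415 -265 160 93
```

```text
t 14.83 pos [410.94  303.329 157.961] jaw 70.34 q6 -0.82 w 85.0 F [-0.199 -0.3   -0.155]
row [-19.51 -53.38  -0.34] [0.3 0.5 0.3] min rows 13.6
t 14.83 pos [410.94  303.329 157.961] jaw 70.34 q6 -0.82 w 85.0 F [-0.199 -0.3   -0.155]
row [-19.51 -53.38  -0.34] [  0.2   0.5 -22.7] min rows 13.6
```

View pics/w7.png

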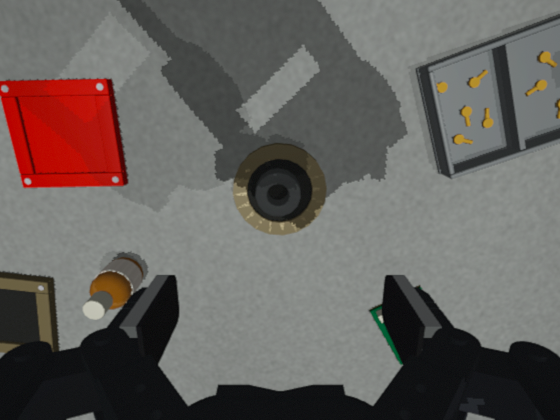

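The ring lies in its recess at (280,190). Now the flange, with the jaws at about 3.3° so the last joint has room.

```bash
python3 plan.py 429 -270 140 3.3
```

```text
t 14.83 pos [410.94  303.329 157.961] jaw 70.34 q6 -0.82 w 85.0 F [-0.199 -0.3   -0.155]
row [-20.98 -53.39   1.67] [ 0.5  0.2 67. ] min rows 13.8
```

>>> play_rows(
  moves=[
    [-21,-53.4,1.7,0.5,0.2,67,-1],
    [-21,-53.4,1.7,0.5,0.2,67,-1],
    [-21,-53.4,1.7,0.5,0.2,67,-1],
    [-21,-53.4,1.7,0.5,0.2,67,-1],
    [-21,-53.4,1.7,0.5,0.2,67,-1],
    [-21,-53.4,1.7,0.5,0.2,67,-1],
    [-21,-53.4,1.7,0.5,0.2,67,-1],
    [-21,-53.4,1.7,0.5,0.2,67,-1],
    [-21,-53.4,1.7,0.5,0.2,67,-1],
    [-21,-53.4,1.7,0.5,0.2,67,-1],
    [-21,-53.4,1.7,0.5,0.2,67,-1],
    [-21,-53.4,1.7,0.5,0.2,67,-1],
    [-21,-53.4,1.7,0.5,0.2,67,-1],
    [-21,-53.4,1.7,0.5,0.2,67,-1],
    [-21,-53.4,1.7,0.5,0.2,67,-1],
    [-21,-53.4,1.7,0.5,0.2,67,-1],
    [-21,-53.4,1.7,0.5,0.2,67,-1],
    [-21,-53.4,1.7,0.5,0.2,67,-1],
  ],
)

```text
time: 16.33
ee_pos: [429.1, -268.8, 139.4]
eef_rot: [0.686, 0.728, 0.0, -0.0]
contact_force: [-0.1, -0.4, 0.8]
width: 85.3
```

```bash
python3 wr.py w8;python3 plan.py 429.2 -274.7 22.5 3.3;python3 - <<'E'
from h import *
im=cv2.imread("pics/w8.png"); cv2.imwrite("pics/w8c.png",crop(im,180,110,380,260,4))
E
```

```text
t 16.38 pos [ 429.247 -268.889  139.633] jaw 3.42 q6 -0.85 w 85.4 F [-0.421  0.572  1.392]
row [-0.59 -0.05 11.71] [ 0.  -0.   0.1] min rows 2.8
```

View pics/w8.png

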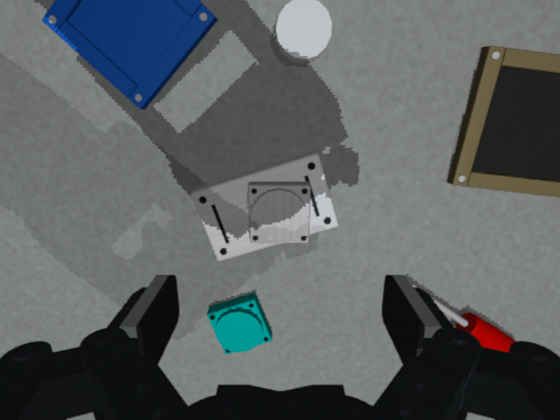

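View pics/w8c.png

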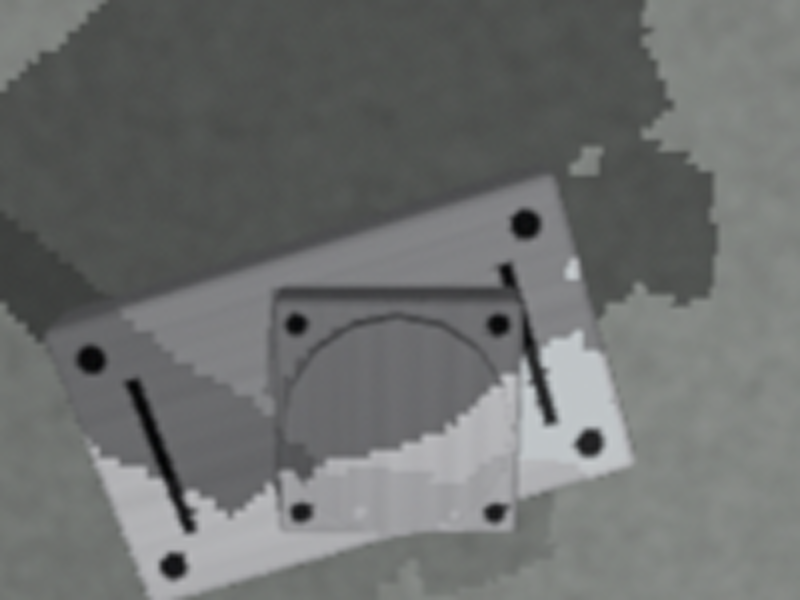

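The flange is at wrist (279,213), square to the jaws. The turquoise look-alike at (240,325) stays alone.

Run:
```python
from h import *
c=np.load("pics/w8.npy",allow_pickle=True).item()
C=lambda X,Y:(180+(X+.5)/4-.5,110+(Y+.5)/4-.5)
ang=lambda v:np.degrees(np.arctan2(v[1],v[0]))
F=[onz(c,*C(*q),32) for q in [(296,324),(498,324),(494,513),(301,512)]]
print("flange",np.mean(F,0),ang(F[1]-F[0]),ang(F[2]-F[3]),ang(F[2]-F[1])+90,ang(F[3]-F[0])+90)
P=[onz(c,*C(*q),18) for q in [(91,359),(525,224),(590,442),(174,566)]]
print("plate",np.mean(P,0),ang(P[1]-P[0]),ang(P[2]-P[3]))
c5=np.load("pics/w5.npy",allow_pickle=True).item()
C5=lambda X,Y:(190+(X+.5)/5-.5,150+(Y+.5)/5-.5)
for a,b in [((296,324),(290,257)),((498,324),(488,174)),((494,513),(571,363)),((301,512),(376,440))]:
    for x,y in [(a,b)]: print(tri([c,c5],[C(*x),C5(*y)])[0])
o,d=ray(c,0,0)
```

```text
flange [ 428.918 -275.056   32.   ] 3.407586629229241 3.0897431162275066 3.399616571861287 3.5984844634490116
plate [ 418.185 -276.282   18.   ] 20.93402445558323 21.09340089845639
[ 411.582 -280.207   13.42 ]
[ 444.659 -271.863  -71.369]
[ 433.27  -258.772   96.889]
[ 418.446 -273.124  102.923]
```

The flange centre agrees in three views to within 0.4 mm, which also confirms its height. Descend and grip.

>>> play_rows(
  moves=[
    [-0.6,-0.03,2,0,0,0,-1],
    [-0.6,-0.03,5,0,0,0,-1],
    [-0.6,-0.03,8,0,0,0,-1],
    [-0.6,-0.03,10,0,0,0,-1],
    [-0.6,-0.03,11,0,0,0,-1],
    [-0.6,-0.03,11.5,0,0,0,-0.8],
    [-0.6,-0.03,11.7,0,0,0,-0.5],
    [-0.6,-0.03,11.7,0,0,0,-0.2],
    [-0.6,-0.03,11.7,0,0,0,0],
    [-0.6,-0.03,11.7,0,0,0,0.1],
  ],
)

```text
time: 17.22
ee_pos: [429.9, -275.2, 23.8]
eef_rot: [0.686, 0.728, 0.0, 0.001]
contact_force: [-0.3, 1.5, 4.7]
width: 45.1
```

```bash
python3 plan.py 429 -274.9 22.5 3.3
```

```text
t 17.22 pos [ 429.911 -275.164   23.837] jaw 3.43 q6 -0.86 w 45.1 F [-0.332  1.518  4.666]
row [ 0.03 -0.09  0.13] [0.1 0.  0.1] min rows 0.0
```

The grip is a bit high on the 14 mm sides, so I'll reopen, go 2 mm lower and regrip.

>>> play_rows(
  moves=[
    [0,0,0,0,0,0,-0.4],
    [0,0,0,0,0,0,-0.4],
    [0,0,0.1,0,0,0,-0.4],
    [0,0,0.23,0,0,0,-0.4],
    [0,0,0.23,0,0,0,-0.4],
    [0,0,0.23,0,0,0,-0.1],
    [0,0,0.23,0,0,0,0.1],
    [0,0,0.23,0,0,0,1],
    [0,0,0.23,0,0,0,1],
    [0,0,0.23,0,0,0,1],
    [0,0,0.23,0,0,0,1],
  ],
  squeeze=40,
)

```text
time: 18.13
ee_pos: [430.0, -275.2, 21.7]
eef_rot: [0.686, 0.728, 0.0, 0.001]
contact_force: [-0.6, 1.2, 4.7]
width: 44.6
```

```bash
python3 plan.py 438.8 11.5 120 -27.2;  python3 plan.py 438.8 11.5 120
```

```text
t 18.13 pos [ 429.971 -275.243   21.719] jaw 3.43 q6 -0.86 w 44.6 F [-0.603  1.212  4.711]
row [28.56  2.62 -9.85] [ 0.1  0.  30.6] min rows 7.3
t 18.13 pos [ 429.971 -275.243   21.719] jaw 3.43 q6 -0.86 w 44.6 F [-0.603  1.212  4.711]
row [28.56  2.62 -9.85] [ 0.1  0.1 -0. ] min rows 7.3
```

>>> play_rows(
  moves=[
    [0,0,-0.7,0,0,0,1],
    [0,0,-2,0,0,0,1],
    [0,0,-4,0,0,0,1],
    [0,0,-7,0,0,0,1],
    [3,0.3,-9.8,0,0,3,1],
    [6,0.6,-9.8,0,0,6,1],
    [9.5,0.9,-9.8,0,0,10,1],
    [13,1.2,-9.8,0,0,14,1],
    [16.5,1.5,-9.8,0,0,18,1],
    [20,1.8,-9.8,0,0,22,1],
    [23,2.1,-9.8,0,0,25,1],
    [26,2.4,-9.8,0,0,28,1],
    [27.8,2.6,-9.8,0,0,30,1],
    [28.6,2.6,-9.8,0,0,30.6,1],
    [28.6,2.6,-9.8,0,0,30.6,1],
    [28.6,2.6,-9.8,0,0,30.6,1],
  ],
)

```text
time: 19.47
ee_pos: [438.6, 11.9, 119.6]
eef_rot: [0.853, 0.522, 0.001, 0.001]
contact_force: [-0.6, -0.1, -0.5]
width: 44.2
```

```bash
python3 wr.py w9;python3 plan.py 438.8 11.5 12 -27.2
```

```text
t 19.52 pos [438.647  11.451 119.575] jaw -27.15 q6 0.23 w 44.9 F [ 0.939 -0.307 -0.54 ]
row [ 0.01 -0.02 10.76] [ 0.1 -0.   0.1] min rows 2.6
```

View pics/w9.png

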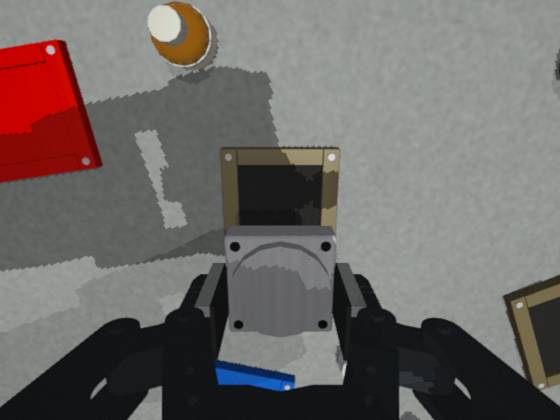

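The flange is held level at (281,280), square to the bronze nest behind it at (280,190). Lowering.

>>> play_rows(
  moves=[
    [0,0,2,0,0,0,1],
    [0,0,5,0,0,0,1],
    [0,0,7.5,0,0,0,1],
    [0,0,9,0,0,0,1],
    [0,0,9.8,0,0,0,1],
    [0,0,10.4,0,0,0,1],
    [0,0,10.7,0,0,0,1],
    [0,0,10.7,0,0,0,1],
    [0,0,10.7,0,0,0,1],
    [0,0,10.7,0,0,0,1],
  ],
)

```text
time: 20.35
ee_pos: [439.3, 11.2, 13.3]
eef_rot: [0.853, 0.521, 0.001, 0.002]
contact_force: [-0.4, 0.8, -1.6]
width: 44.9
```

>>> play_rows(
  moves=[
    [0,0,0.1,0,0,0,1],
    [0,0,0.2,0,0,0,1],
    [0,0,0.2,0,0,0,1],
    [0,0,0.2,0,0,0,1],
  ],
)

```text
time: 20.68
ee_pos: [439.4, 11.2, 11.3]
eef_rot: [0.853, 0.521, 0.001, 0.002]
contact_force: [0.3, -0.2, -0.9]
width: 44.5
```

>>> play_rows(
  moves=[
    [0,0,0.06,0,0,0,1],
    [0,0,0.12,0,0,0,1],
    [0,0,0.12,0,0,0,1],
  ],
)

```text
time: 20.93
ee_pos: [439.3, 11.2, 10.0]
eef_rot: [0.853, 0.521, 0.001, 0.002]
contact_force: [-1.2, 0.6, -1.5]
width: 44.5
```

>>> play_rows(
  moves=[
    [0,0,0.06,0,0,0,1],
    [0,0,0.06,0,0,0,1],
  ],
)

```text
time: 21.1
ee_pos: [439.4, 11.2, 9.7]
eef_rot: [0.853, 0.521, 0.001, 0.002]
contact_force: [-1.3, -0.7, 4.1]
width: 44.8
```

Contact at the expected 9.7 mm. Release and rise.

>>> play_rows(
  moves=[
    [0,0,0,0,0,0,-0.1],
    [0,0,0,0,0,0,-0.3],
    [0,0,0,0,0,0,-0.5],
    [0,0,0,0,0,0,-0.8],
    [0,0,0,0,0,0,-1],
    [0,0,-1,0,0,0,-1],
    [0,0,-3,0,0,0,-1],
    [0,0,-6,0,0,0,-1],
    [0,0,-9,0,0,0,-1],
    [0,0,-12,0,0,0,-1],
    [0,0,-13,0,0,0,-1],
    [0,0,-13,0,0,0,-1],
  ],
)

```text
time: 22.1
ee_pos: [440.1, 11.2, 142.1]
eef_rot: [0.853, 0.522, 0.003, 0.003]
contact_force: [0.1, -0.9, -0.5]
width: 85.6
```

```bash
python3 wr.py w10;python3 plan.py 418.2 -276.2 140 -69
```

```text
t 22.15 pos [439.244  11.35  140.248] jaw -27.13 q6 0.23 w 85.3 F [ 0.265  0.215 -0.327]
row [-26.55  11.24   0.07] [ 0.3 -0.2 41.9] min rows 6.9
```

View pics/w10.png

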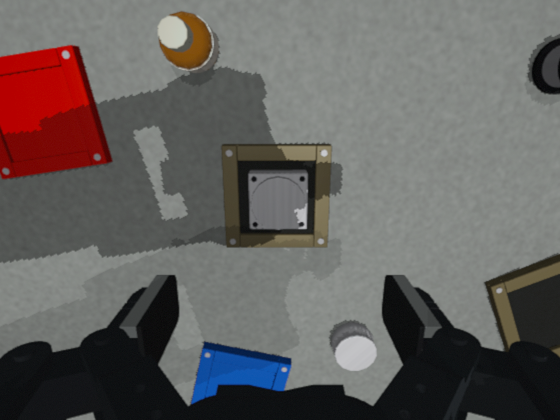

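The flange is centred and square in the bronze recess at (278,199). Now the plate. First I'll check that the fingers clear the turquoise block.

>>> play_rows(
  moves=[
    [-26.5,11.2,0,0.3,-0.2,41.9,-1],
    [-26.5,11.2,0,0.3,-0.2,41.9,-1],
    [-26.5,11.2,0,0.3,-0.2,41.9,-1],
    [-26.5,11.2,0,0.3,-0.2,41.9,-1],
    [-26.5,11.2,0,0.3,-0.2,41.9,-1],
    [-26.5,11.2,0,0.3,-0.2,41.9,-1],
    [-26.5,11.2,0,0.3,-0.2,41.9,-1],
    [-26.5,11.2,0,0.3,-0.2,41.9,-1],
    [-26.5,11.2,0,0.3,-0.2,41.9,-1],
    [-26.5,11.2,0,0.3,-0.2,41.9,-1],
    [-26.5,11.2,0,0.3,-0.2,41.9,-1],
  ],
)

```text
time: 23.07
ee_pos: [418.0, -274.2, 139.9]
eef_rot: [0.983, 0.183, -0.001, -0.001]
contact_force: [-1.0, 0.4, 1.2]
width: 85.2
```

```bash
python3 wr.py w11;python3 plan.py 418.2 -276.2 20 -69
python3 - <<'E'
from h import *
from plant import viewer
ct=viewer.calibration("top")
print("turq corners",[onz(ct,300+X/5,180+Y/5,14)[:2] for X,Y in [(612,282),(700,240),(745,327),(655,368)]])
im=cv2.imread("pics/w11.png"); cv2.imwrite("pics/w11c.png",crop(im,180,130,380,280,4))
E
```

```text
t 23.12 pos [ 418.123 -274.271  140.213] jaw -68.94 q6 0.39 w 85.5 F [ 0.496 -0.11  -0.438]
row [-0.05  0.19 12.02] [-0.   0.   0.1] min rows 2.9
turq corners [array([ 408.207, -360.731]), array([ 427.003, -401.974]), array([ 386.792, -420.333]), array([ 368.609, -378.371])]
```

View pics/w11.png

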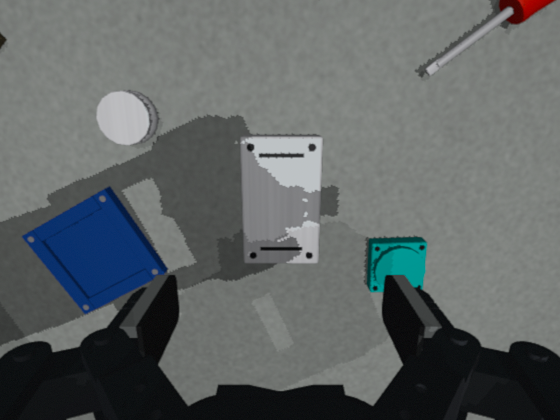

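View pics/w11c.png

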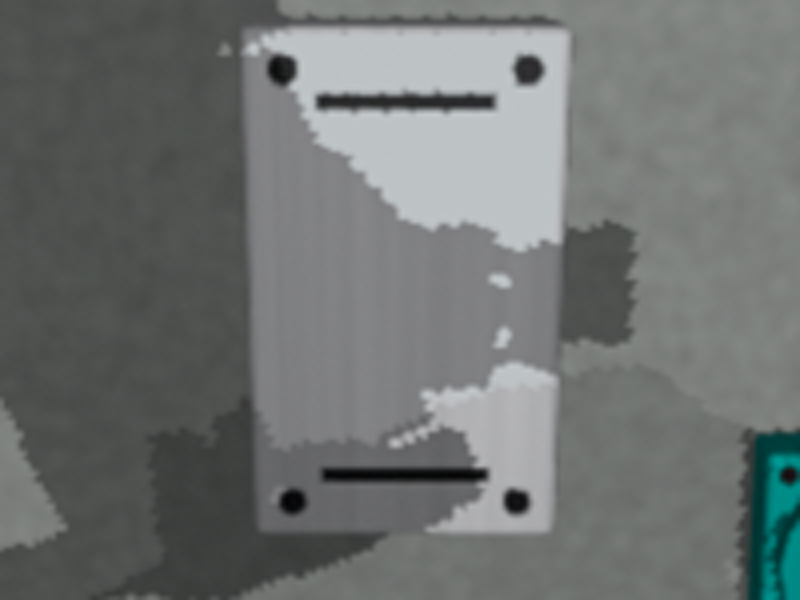

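```bash
python3 - <<'E'
from h import *
c=np.load("pics/w11.npy",allow_pickle=True).item()
C=lambda X,Y:(180+(X+.5)/4-.5,130+(Y+.5)/4-.5)
ang=lambda v:np.degrees(np.arctan2(v[1],v[0]))
P=[onz(c,*C(*q),18) for q in [(282,69),(528,69),(516,502),(293,502)]]
print("plate",np.mean(P,0),ang(P[1]-P[0]),ang(P[0]-P[3]),np.linalg.norm(P[1]-P[0]))
c8=np.load("pics/w8.npy",allow_pickle=True).item()
D=lambda X,Y:(180+(X+.5)/4-.5,110+(Y+.5)/4-.5)
Q=[onz(c8,*D(*q),18) for q in [(91,359),(525,224),(590,442),(174,566)]]
W=[(91,359),(525,224),(590,442),(174,566)];V=[(282,69),(528,69),(516,502),(293,502)]
for i,p in enumerate(P):
    j=np.argmin([np.linalg.norm(p-q) for q in Q]); print(tri([c,c8],[C(*V[i]),D(*W[j])]))
E
python3 plan.py 418.2 -276.2 19 -69
```

```text
plate [ 417.897 -276.197   18.   ] -68.9439825913934 21.0349676664599 46.02837685226749
(array([ 451.005, -238.911,   18.715]), [np.float64(0.03532335148880392), np.float64(0.03532335148885533)])
(array([ 467.561, -281.676,   18.689]), [np.float64(0.06522172566525317), np.float64(0.0652217256652023)])
(array([ 385.473, -313.099,   19.343]), [np.float64(0.08542207605202276), np.float64(0.0854220760521914)])
(array([ 368.712, -270.485,   18.651]), [np.float64(0.10725002669747051), np.float64(0.10725002669738083)])
t 23.12 pos [ 418.123 -274.271  140.213] jaw -68.94 q6 0.39 w 85.5 F [ 0.496 -0.11  -0.438]
row [-0.05  0.19 12.12] [-0.   0.   0.1] min rows 2.9
```

The two views put the plate's top at 18.8 mm, as expected, with its centre at (418,-276.2). Descend.

>>> play_rows(
  moves=[
    [0,0.19,2,0,0,0,-1],
    [0,0.19,5,0,0,0,-1],
    [0,0.19,8,0,0,0,-1],
    [0,0.19,10,0,0,0,-1],
    [0,0.19,11.5,0,0,0,-1],
    [0,0.19,12.5,0,0,0,-1],
    [0,0.19,13.2,0,0,0,-1],
    [0,0.19,13.6,0,0,0,-1],
    [0,0.19,13.7,0,0,0,-1],
    [0,0.19,13.7,0,0,0,-1],
  ],
)

```text
time: 23.95
ee_pos: [418.9, -276.0, 3.6]
eef_rot: [0.983, 0.183, -0.0, 0.0]
contact_force: [-0.2, -0.4, -0.2]
width: 85.0
```

>>> play_rows(
  moves=[
    [0,0,0.05,0,0,0,-0.7],
    [0,0,0.1,0,0,0,-0.5],
    [0,0,0.1,0,0,0,-0.4],
    [0,0,0.1,0,0,0,-0.2],
    [0,0,0.1,0,0,0,0.2],
    [0,0,0.1,0,0,0,1],
    [0,0,0.1,0,0,0,1],
    [0,0,0.1,0,0,0,1],
    [0,0,0.1,0,0,0,1],
  ],
  squeeze=60,
)

```text
time: 24.7
ee_pos: [419.0, -276.0, 3.6]
eef_rot: [0.983, 0.183, -0.0, 0.0]
contact_force: [-2.1, 3.6, 9.7]
width: 60.4
```

```bash
python3 plan.py 639.3 -202.6 100 -92; python3 wr.py w12
```

```text
t 24.7 pos [ 419.047 -275.984    3.645] jaw -68.93 q6 0.39 w 60.4 F [-2.088  3.551  9.666]
row [23.19  1.07 -9.64] [ 0.   0.  23.1] min rows 6.0
```

View pics/w12.png

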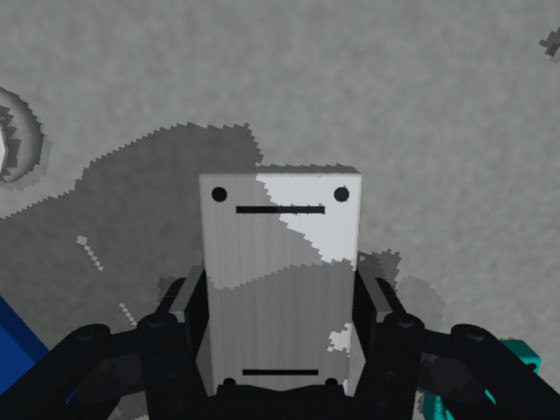

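>>> play_rows(
  moves=[
    [0,0,-0.7,0,0,0,1],
    [0,0,-2,0,0,0,1],
    [0,0,-4,0,0,0,1],
    [0,0,-7,0,0,0,1],
    [2,0.1,-9.6,0,0,2,1],
    [5,0.2,-9.6,0,0,5,1],
    [8,0.4,-9.6,0,0,8,1],
    [11,0.5,-9.6,0,0,11,1],
    [14,0.6,-9.6,0,0,14,1],
    [17,0.8,-9.6,0,0,17,1],
    [20,0.9,-9.6,0,0,20,1],
    [22,1.0,-9.6,0,0,22,1],
    [23,1.1,-9.6,0,0,23,1],
    [23.2,1.1,-9.6,0,0,23.1,1],
    [23.2,1.1,-9.6,0,0,23.1,1],
  ],
)

```text
time: 26.0
ee_pos: [639.4, -202.5, 99.2]
eef_rot: [1.0, -0.017, -0.001, -0.0]
contact_force: [-0.0, 0.7, -3.1]
width: 60.1
```

```bash
python3 plan.py 639.3 -202.6 11 -92; python3 wr.py w13
```

```text
t 26.0 pos [ 639.352 -202.527   99.235] jaw -91.96 q6 1.12 w 60.1 F [-0.032  0.678 -3.149]
row [0.   0.01 8.82] [0.  0.1 0. ] min rows 2.1
```

View pics/w13.png

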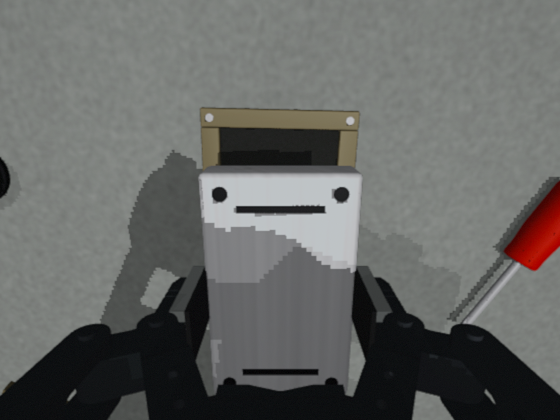

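The plate is level and square to its nest, whose pins are at (208,118) and (350,121). Lowering.

>>> play_rows(
  moves=[
    [0,0,2,0,0,0,1],
    [0,0,4.5,0,0,0,1],
    [0,0,6.5,0,0,0,1],
    [0,0,7.7,0,0,0,1],
    [0,0,8.3,0,0,0,1],
    [0,0,8.6,0,0,0,1],
    [0,0,8.7,0,0,0,1],
    [0,0,8.7,0,0,0,1],
    [0,0,8.7,0,0,0,1],
  ],
)

```text
time: 26.8
ee_pos: [639.3, -203.2, 13.5]
eef_rot: [1.0, -0.017, 0.0, 0.0]
contact_force: [0.8, -0.2, -3.0]
width: 60.2
```

>>> play_rows(
  moves=[
    [0,0,0.06,0,0,0,1],
    [0,0,0.12,0,0,0,1],
    [0,0,0.12,0,0,0,1],
  ],
)

```text
time: 27.05
ee_pos: [639.4, -203.2, 12.7]
eef_rot: [1.0, -0.017, 0.0, 0.001]
contact_force: [0.4, -0.7, -4.0]
width: 60.1
```

>>> play_rows(
  moves=[
    [0,0,0.1,0,0,0,1],
    [0,0,0.2,0,0,0,1],
    [0,0,0.2,0,0,0,1],
    [0,0,0.2,0,0,0,1],
  ],
)

```text
time: 27.38
ee_pos: [639.3, -203.2, 10.5]
eef_rot: [1.0, -0.017, 0.0, 0.0]
contact_force: [0.5, -1.1, -3.5]
width: 60.0
```

>>> play_rows(
  moves=[
    [0,0,0.06,0,0,0,1],
    [0,0,0.1,0,0,0,1],
    [0,0,0.1,0,0,0,1],
  ],
)

```text
time: 27.63
ee_pos: [639.4, -203.2, 9.8]
eef_rot: [1.0, -0.017, 0.0, 0.0]
contact_force: [-0.8, 0.5, -0.4]
width: 60.2
```

The downward load has gone from -3.5 to about 0, so the plate rests on the floor. Release and rise.

>>> play_rows(
  moves=[
    [0,0,0.03,0,0,0,1],
    [0,0,0.03,0,0,0,-0.5],
    [0,0,0.03,0,0,0,-0.7],
    [0,0,0.03,0,0,0,-1],
    [0,0,0.03,0,0,0,-1],
    [0,0,0.03,0,0,0,-1],
    [0,0,-1,0,0,0,-1],
    [0,0,-3,0,0,0,-1],
    [0,0,-6,0,0,0,-1],
    [0,0,-10,0,0,0,-1],
    [0,0,-14,0,0,0,-1],
    [0,0,-18,0,0,0,-1],
    [0,0,-18,0,0,0,-1],
    [0,0,-18,0,0,0,-1],
  ],
)

```text
time: 28.8
ee_pos: [640.0, -203.3, 193.3]
eef_rot: [1.0, -0.017, 0.003, 0.002]
contact_force: [-0.7, -0.2, 0.1]
width: 84.9
```

```bash
python3 wr.py w14; python3 plan.py 450 -50 250
python3 - <<'E'
from h import *
from plant import viewer
t=viewer.read_camera("top")[:,:,::-1];s=viewer.read_camera("scene")[:,:,::-1]
cv2.imwrite("pics/t9.png",t);cv2.imwrite("pics/s9.png",s)
cv2.imwrite("pics/t9c.png",crop(t,100,95,400,275,2.6)); cv2.imwrite("pics/s9c.png",crop(s,120,150,470,320,2.2))
E
```

```text
t 28.85 pos [ 639.24  -203.025  190.615] jaw -91.99 q6 1.12 w 85.4 F [-0.278  0.188 -0.7  ]
row [-19.43 -14.63  -6.  ] [ 0.1 -0.1  0. ] min rows 6.0
```

View pics/w14.png

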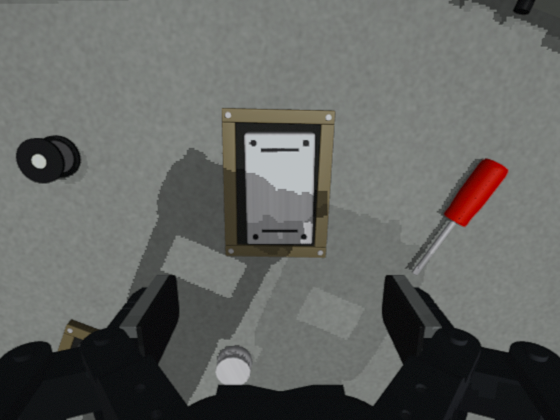

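View pics/t9c.png

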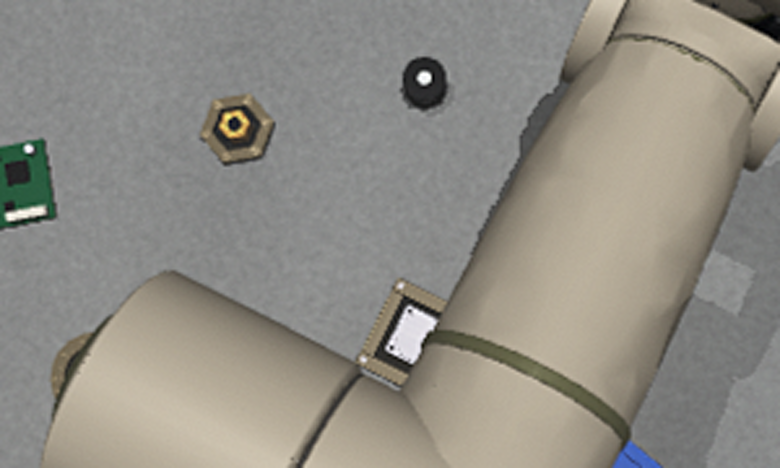

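View pics/s9c.png

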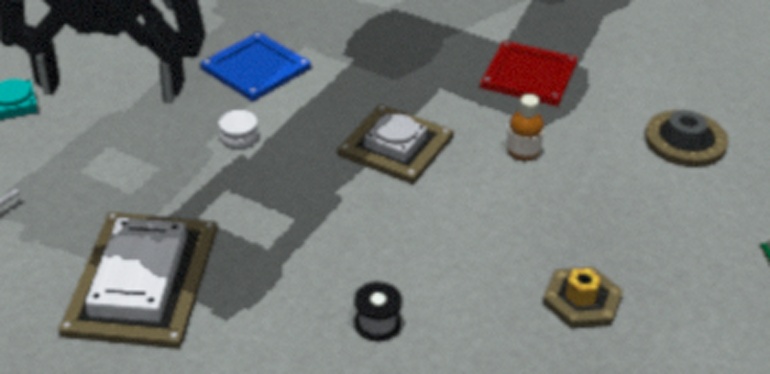

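All four parts sit flat in their own nests, and the bottle and reel still stand where they were. One numeric check from the wrist views, then I'll hand in.

```bash
python3 - <<'E'
from h import *
L=lambda n:np.load(f"pics/{n}.npy",allow_pickle=True).item()
c=L("w14"); m=lambda c,q,z:np.mean([onz(c,*p,z)[:2] for p in q],0)
print("plate",m(c,[(252,143),(306,143),(304,237),(255,237)],24),"nest",m(c,[(228,115),(330,117),(320,253),(231,251)],10))
c=L("w10"); print("flange",m(c,[(254,178),(303,179),(302,223),(254,225)],20),"nest",m(c,[(229,153),(324,153),(320,241),(232,241)],10))
c=L("w7"); print("ring",onz(c,280,187,26)[:2]); c=L("w4"); print("nut",onz(c,279,200,26)[:2])
E
python3 -c "
from plant import manip; o=manip.observe(); print(o['time'],o['contact_force'],o['joint_vel'])"
```

```text
plate [ 638.306 -204.492] nest [ 638.75  -202.549]
flange [440.742  11.043] nest [439.219  11.495]
ring [404.456 306.171]
nut [637.278 177.372]
28.95 [-0.46153958 -0.57480705 -0.06411371] [-0.00158986  0.01070506  0.00318656  0.00106473 -0.00081535  0.00113081]
```

The ring reads 6.6 mm off, but that view was taken while the arm was still moving. I'll compare ring and nest within the same image.

Run:
```python
from h import *
cv2.imwrite("pics/w7c.png",crop(cv2.imread("pics/w7.png"),215,130,345,245,6)[:600])
```

```text
(no output)
```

View pics/w7c.png

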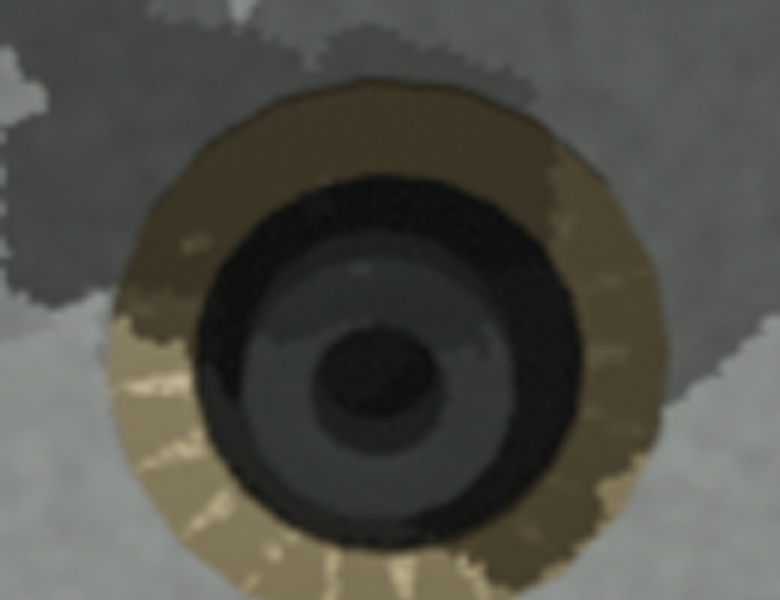

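Run:
```python
from h import *
c=np.load("pics/w7.npy",allow_pickle=True).item()
C=lambda X,Y:(215+(X+.5)/6-.5,130+(Y+.5)/6-.5)
print(onz(c,*C(379,388),26),onz(c,*C(389,363),9))
from plant import close_job
```

```text
[409.568 302.393  26.   ] [410.937 303.47    9.   ]
```

The ring is about 1.7 mm off centre, so my first reading came from a rough pixel pick. Everything is within tolerance, so I'm handing in.

```bash
python3 -c "
from plant import close_job; print(close_job())"
```

```text
the job is handed in; nothing more can be done
None
```

I took the stack apart from the top down and set the nut, ring, flange and plate into their bronze nests. Each one was lowered until it touched the floor before I let go. The job was handed in at about 29 s of robot time.

| Part | Offset from nest centre in the last check |
|---|---|
| Hex nut | about 0.3 mm |
| Coupling ring | about 1.7 mm |
| Square flange | about 1.6 mm |
| Cover plate | about 2 mm |

- **Fit:** in the final scene picture all four parts lie flat in their own recesses. In the wrist pictures the flange and plate look squared up to theirs, by eye.
- **Bystanders:** in the final scene picture the flux bottle and reel are standing in their places. The turquoise block and the blue and red nests were not touched. I did not re-measure any of these at the end.
- **Disagreements:** my first reading of the ring gave a 6.6 mm offset. Re-measuring on an enlarged crop of the same picture gave 1.7 mm, so the first was a poor pixel pick. The finger opening read 1 to 2 mm less than the true part widths throughout.
- **Final views:** the arm hid parts of the final top view, so the offsets come from the wrist pictures taken just after each release.

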